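Rock the last castor out of the upturned dolly

ROBOT

A 6-joint arm with a two-finger parallel gripper is mounted at the origin on the work surface. World frame = base frame: x ahead of the robot, y to its left, z up, the work surface at z = 0. Lengths are in mm, angles in rad, forces in N, time in s.
With the tool pointing down it reaches from about 400 to 925 mm from the base axis. Payload 12.5 kg.
Tool frame: the origin (TCP) lies midway between the tips of the shut fingers; the grasp point (between the pads) lies 19 mm behind it; z points along the fingers, y is the line along which they close (so a half turn about z gives the same grasp; the last joint's range is limited). The gripper opens to 95 mm and grips with 3 to 60 N. Pads are 20 mm wide; open, the fingers measure 119 mm over their backs; the gripper's body (75 mm by 180 mm) begins 59 mm behind the grasp point.
Start: joints at [-1.341, 0.491, 1.559, -0, 1.092, -0.106], TCP at [205.977, -590.105, 184.261] pointing down, gripper open.
Joint ranges: [-3.1, 3.1], [-0.84, 2.19], [0.05, 2.79], [-1.13, 4.28], [0.06, 2.93], [-2.69, 2.69]. Speed limits (rad/s): [2.22, 2.22, 2.79, 3.14, 3.14, 3.14].

INTERFACE

Orientations are given as [roll, pitch, yaw] about the fixed x, y, z axes, in that order (R = Rz(yaw) Ry(pitch) Rx(roll)).
In Python, from cell import env gives the robot as it stands.
- The arm moves only by the tool arm_command, never from a script. Its argument "targets" is a list of rows, each a list of 5 numbers: the shift along the tool's x, y, z in mm, then the turn about the tool's z in degrees, then the opening, from 0 (shut) to 1 (fully open). In form: [[tx, ty, tz, roll, fingers], ...]. A call has 1 to 5 rows; each row is the pose to reach, as a shift and turn from the pose commanded when the call began, along the tool's axes at that moment; what a row does not reach only later rows make up. A row lasts 1/10 s, in which the tool goes at most 50 mm and 8.59 degrees, less where a joint would pass 70% of its speed; a pose out of reach is approached as far as the arm can. A call with a gripper value outside its range is refused whole. The fingers move at their own pace and stop on an object; the grip force is fixed at half the most. Time passes only in rows, so rows that repeat a pose let the fingers close. It gives the time, the measured TCP pose, the force, the opening and the grip force at its end, in the units of the state.
- env.state(): the state, without advancing time (a new reading comes with each control period).
- env.read_camera(name): name is "side" or "top" or "wrist"; returns a dict with "frame" (400x640x3 uint8, red, green, blue), "vertical_fov" (degrees; the focal length in pixels is half the picture's height over the tangent of half this angle, whatever the lens; pixels are square), "cx", "cy" (the principal point, pixels), "world_from_camera" (4x4, takes a point from camera to world coordinates); the wrist camera has in their place "hand_eye" (4x4, takes a point from camera to tool coordinates, whose origin is the TCP and whose axes are the flange's). Camera axes: x right, y down, z forward; pixel columns grow to the right and rows downward; lengths in mm; the calibration is good to about 2 mm. A picture is of the moment at which its call begins: read the wrist's pose just before it. There is no depth.
- env.job_done(): hands the job in; it is judged then, once.
The state is a dict: "t": time; "joints": joint angles; "qvel": joint speeds; "tau": joint torques, N m; "eef_pos": TCP position; "tcp_rot": TCP orientation; "ft_force": force on the tool from outside, world axes, zero at the start; "moment": the same for the moment, N m; "opening": opening from 0.0 (shut) to 1.0 (fully open); "grip_force": force on a finger pad.
Only numpy, scipy, OpenCV 4.12 (cv2) and the standard library are available. Lean on these libraries where they do the work, as an engineer would, in place of code of your own. Each camera call takes 0.05 s, during which the arm holds its last target. There are 200 camera calls.

TASK

The last castor of the upturned tote dolly is stuck in its corner socket. Take it by its fork and rock it sideways (across its wheel): lean it outwards first, over the dolly's nearby short end, then back inwards, until both sprung catches let go and it comes out. Finish while holding it in the gripper, upright and just clear, a few centimetres straight above its socket and touching nothing else; leave the things lying around alone.

Things in the scene. Friction and masses are not known exactly. Their poses are not given: they have to be found in the camera images.
- castor: Plug-in castor standing upside down in its socket, 81 mm tall, 0.16 kg. Origin: centre of the underside of its plug; z up, y along the wheel axle (side to side), x along the wheel. Grey plastic plug 30 (x) by 34 (y) mm, z 0 to 22; steel flange 40 (x) by 60 (y) mm, z 22 to 26, resting on the socket's rim at the start; above it the fork with a black wheel of 50 mm diameter, top at z 81
- wheel (a point): centre of the castor's wheel, 56 mm above the castor's origin, 34 mm above the rim while fully in. The fork round it: two flat upright steel cheeks, 28 mm wide (x), castor z 25 to 69, outer faces 30 mm apart in y (a 2 mm axle head stands out on each, only for the look). Grip across the cheeks, closing along y
- socket (a point): centre of the mouth of the castor's socket, at its rim, 45 mm above the bench. z up, y outwards over the dolly's short end nearest the castor, x along that end (the dolly's axes and, at the start, the castor's). Pocket 32 (x) by 49 (y) mm, deeper than the plug. Straight pulling fights both catches at once
- rib_out (a point): middle of the outer rib of the plug: a rounded bar along x (radius 4 mm) at castor y +16, z 8 mm. Once the inner rib is up, swinging the castor back through upright and on to 10 or 15 degrees inwards about the raised inner rib lifts the outer one past its catch; the castor is then loose, the plug still in the pocket
- rib_in (a point): middle of the inner rib of the plug, castor y -16, z 8 mm. Leaning the castor 10 to 14 degrees outwards over the flange's outer edge (castor y +30, z 22 mm) lifts it past its catch, about 8 mm, and it stays up if the castor is then not pushed down
- catch_out (a joint): outer sprung catch: a round bar along x, radius 4 mm, 8 mm below the rim, in the pocket's outer wall; it stands over the outer rib by 2 mm. Value: how far it is pushed outwards, m, 0 at rest, at most 0.008
- catch_in (a joint): inner sprung catch, the same in the pocket's inner wall, standing over the inner rib; value as for the outer. Each catch resists a rib coming up with roughly 25 to 40 N
- dolly: steel-framed dolly 400 mm (its y) by 300 mm (its x), lying upturned and fixed on the bench; origin at the centre of its underside, z up. Rails 36 mm high, four corner socket blocks 45 mm high with open pockets. The castor stands in the corner at dolly x -124 mm, y +161.5 mm; the other three sockets are empty
- old_castor: a castor of the same kind, already taken out, lying on its side inside the dolly's frame: leave alone
- carton: cardboard carton 130 x 90 x 100 mm on the bench: leave alone
- spray: white bottle, 64 mm diameter, 190 mm tall, on the bench: leave alone
There are look-alikes about, which are no part of the job. Leave any orange look-alike of the castor alone.

How it is judged (in metres and radians):
On the way, in this order (a step that is already met when the one before it is completed fails the run):
1. the castor, still in its socket, has been leaned outwards by at least 5 degrees (angle between castor's own z axis and vertical above 0.09 rad and y of wheel in the frame of socket above 0.002 m and z of castor in the frame of socket below -0.002 m), for 0.1 s.
2. then, still in its socket, leaned inwards by at least 5 degrees (angle between castor's own z axis and vertical above 0.09 rad and y of wheel in the frame of socket below -0.002 m and z of castor in the frame of socket below -0.002 m), for 0.1 s.
At the end, for the whole second after the job is handed in: the castor is held still in the fingers, its plug's underside 5 to 70 mm above the socket's rim and within 30 mm of straight above it, upright within 15 degrees, not touching the dolly (z of castor in the frame of socket between 0.005 and 0.07 m and horizontal distance between castor and socket below 0.03 m and angle between castor's own z axis and vertical below 0.26 rad and contact force between castor and dolly below 0.1 N and contact force between the fingers and castor above 2 N and linear speed of castor below 0.03 m/s); the arm keeps its last pose, push and grip.
It fails at once if a bystander was moved by more than 30 mm (distance of any of old_castor, carton, spray from where it was at the start of the episode above 0.03 m).
It also fails if it takes over 38 s, if anything falls off the work surface, if the arm or the gripper's body presses on something with over 40 N, if the wrist force passes 120 N, or if a joint passes its speed limit or range.

## Working session

There is one attempt and no reset: what is moved stays moved. The work goes in short steps, Python scripts to look and compute and a tool call to move; the robot and the scene stay as the last step left them, time stands still between calls to the robot, and variables do not carry over. Pictures are saved under pics/ and viewed, at most 10 in all, crops included, and the job is handed in when it is done.

Besides the shell and the picture viewer there is one more tool, called after "Emit:" as name(argument=value, ...), one argument or row to a line, values as JSON. arm_command: Moves the arm, as the interface text tells. Its arguments: {"type":"object","properties":{"targets":{"type":"array","items":{"type":"array","items":{"type":"number"}}}},"required":["targets"]}

```bash
mkdir -p pics; ls
python3 - <<'E'
from cell import env
import cv2,numpy as np
s=env.state(); print(s)
for n in ("top","side"):
    c=env.read_camera(n); cv2.imwrite(f"pics/{n}0.png",c["frame"][:,:,::-1]); print(n,c["vertical_fov"],c["cx"],c["cy"],np.array(c["world_from_camera"]).round(3).tolist())
c=env.read_camera("wrist");print(c["hand_eye"],c["vertical_fov"])
E
```

```text
pics
{'t': 0.0, 'joints': array([-1.34059517e+00,  4.91569987e-01,  1.55949607e+00, -1.79631494e-05,
        1.09170640e+00, -1.05569180e-01]), 'qvel': array([-0.00020939,  0.00157384, -0.00029129,  0.00121416,  0.00071367,
       -0.00194165]), 'tau': array([ 3.56812707e-03, -6.12636566e+01, -2.58179677e+01,  6.94006914e-02,
        4.82691871e-02, -1.25339643e-04]), 'eef_pos': array([ 205.90046016, -589.78717151,  183.63924234]), 'tcp_rot': array([-3.14041774e+00, -1.08477704e-04,  3.35778562e-01]), 'ft_force': array([-0.0630074 , -0.79920241, -0.6254034 ]), 'moment': array([ 0.00406054, -0.01117436, -0.08530797]), 'grip_force': 0.0, 'opening': 0.9983886258462761}
top 57.868847205636584 312.9925536619785 201.41551335743844 [[-0.0, -1.0, 0.031, 602.986], [-1.0, 0.001, 0.013, -33.136], [-0.013, -0.031, -0.999, 1066.0], [0.0, 0.0, 0.0, 1.0]]
side 57.22708336244888 318.1329519755889 206.2148071516278 [[-0.99, -0.083, 0.114, 499.699], [-0.141, 0.595, -0.791, 900.403], [-0.002, -0.8, -0.601, 770.392], [0.0, 0.0, 0.0, 1.0]]
[[-1.36755536e-03 -9.68437365e-01 -2.49253284e-01  7.03523296e+01]
 [ 9.99999037e-01 -1.38304452e-03 -1.12985678e-04  2.74123486e-01]
 [-2.35308836e-04 -2.49253199e-01  9.68438324e-01 -2.01194609e+02]
 [ 0.00000000e+00  0.00000000e+00  0.00000000e+00  1.00000000e+00]] 66.55666979317768
```

View pics/top0.png

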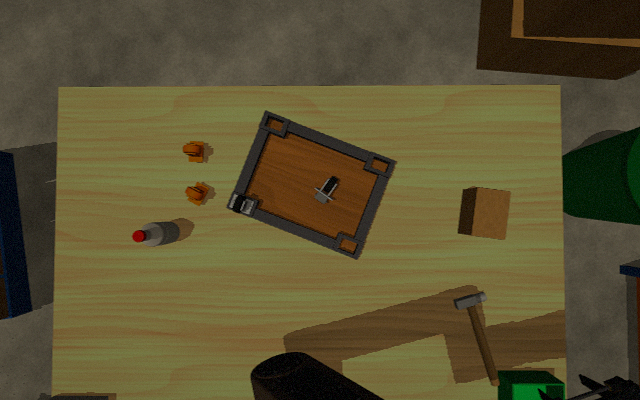

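View pics/side0.png

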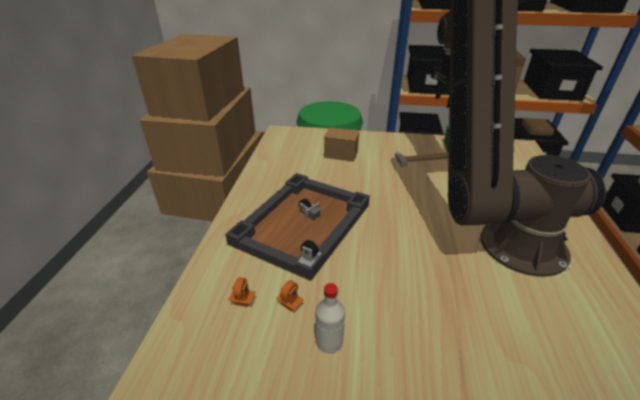

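The top view shows these castor-like things: a grey/black castor in the dolly's near-left corner (241,203), the old castor lying inside the frame (327,189), and orange ones at (196,151) and (198,192). By the description I choose (241,203), which is (309,251) in the side view. Next I measure it and check it in a crop.

```bash
cat > h.py <<'E'
import numpy as np,cv2
from cell import env
from scipy.spatial.transform import Rotation as R
def cam(n):
    s=env.state(); c=env.read_camera(n); T=c.get("world_from_camera")
    if T is None:
        W=np.eye(4); W[:3,:3]=R.from_euler("xyz",s["tcp_rot"]).as_matrix(); W[:3,3]=s["eef_pos"]; T=W@c["hand_eye"]
    f=200/np.tan(np.radians(c["vertical_fov"]/2))
    return c["frame"],np.array(T),f,c.get("cx",319.5),c.get("cy",199.5)
def ray(C,u,v):
    _,T,f,cx,cy=C; d=T[:3,:3]@[(u-cx)/f,(v-cy)/f,1]; return T[:3,3],d/np.linalg.norm(d)
def plane(C,u,v,z):
    o,d=ray(C,u,v); return o+d*(z-o[2])/d[2]
def tri(rs):
    A=sum(np.eye(3)-np.outer(d,d) for o,d in rs); b=sum((np.eye(3)-np.outer(d,d))@o for o,d in rs)
    p=np.linalg.solve(A,b); return p,[np.linalg.norm(np.cross(p-o,d)) for o,d in rs]
def proj(C,p):
    _,T,f,cx,cy=C; q=T[:3,:3].T@(np.array(p)-T[:3,3]); return cx+f*q[0]/q[2],cy+f*q[1]/q[2]
E
python3 - <<'E'
from h import *
t=cam("top"); s=cam("side")
hsv=cv2.cvtColor(t[0],cv2.COLOR_RGB2HSV)
m=((hsv[...,1]<90)&(hsv[...,2]<110)).astype(np.uint8); m[:100]=0;m[270:]=0;m[:,:215]=0;m[:,410:]=0
n,l,st,_=cv2.connectedComponentsWithStats(m); k=1+np.argmax(st[1:,4]); print(st[k])
ct=max(cv2.findContours((l==k).astype(np.uint8),cv2.RETR_EXTERNAL,cv2.CHAIN_APPROX_NONE)[0],key=cv2.contourArea)
bx=cv2.boxPoints(cv2.minAreaRect(ct)); P=np.array([plane(t,*p,40)[:2] for p in bx]); print(bx,P,np.linalg.norm(P-np.roll(P,-1,0),axis=1))
a=cv2.resize(t[0][175:235,210:280],None,fx=5.6,fy=5.6,interpolation=2)[:336]
b=cv2.resize(s[0][225:285,275:345],None,fx=5.6,fy=5.6,interpolation=2)[:336]
cv2.imwrite("pics/crop.png",cv2.convertScaleAbs(np.hstack([a,b])[:,:,::-1],alpha=1.6))
E
```

```text
[ 227  110  168  150 4641]
[[225.30008  207.90001 ]
 [263.91153  109.226234]
 [395.35086  160.65901 ]
 [356.7394   259.3328  ]] [[ 616.95153947  229.68500813]
 [ 899.61137505  120.70006469]
 [ 750.74552189 -253.73305901]
 [ 471.72424366 -143.07534059]] [302.94273477 402.94069832 300.16329614 400.05155296]
```

View pics/crop.png

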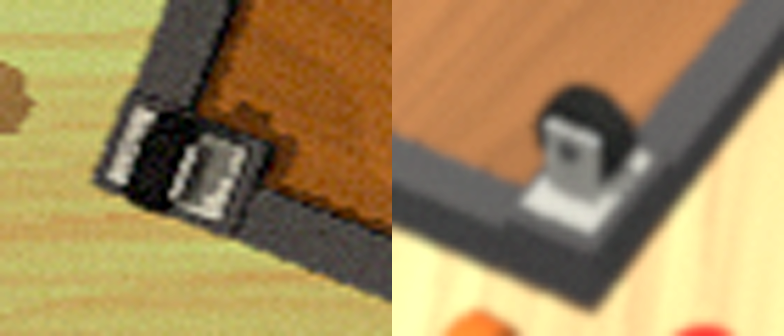

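The crop confirms it: a grey flange and cheeks with a black wheel, standing in the dolly's corner block. In the top view the wheel is at about (238,203); in the side view the axle head is at about (307,251). The dolly measures 303 x 403 mm, as it should. Its yaw is about -21.4°, which puts the socket near (628,184). I'll move over it and measure from close by.

Emit:
arm_command(
  targets=[
    [33,-30,0,0,1],
    [65,-59,0,0,1],
    [98,-89,0,0,1],
    [131,-118,0,0,1],
    [163,-148,0,0,1],
  ],
)

```text
t: 0.75
eef_pos: [311.7, -395.1, 184.3]
tcp_rot: [3.141, -0.0, 0.335]
ft_force: [0.6, 0.3, -0.5]
opening: 0.998
grip_force: 0.0
```

Emit:
arm_command(
  targets=[
    [33,-30,0,0,1],
    [65,-59,0,0,1],
    [98,-89,0,0,1],
    [131,-118,0,0,1],
    [163,-148,0,0,1],
  ],
)

```text
t: 1.25
eef_pos: [416.9, -201.6, 184.4]
tcp_rot: [3.141, -0.0, 0.336]
ft_force: [0.2, -1.1, 0.5]
opening: 1.002
grip_force: 0.0
```

Emit:
arm_command(
  targets=[
    [33,-30,0,0,1],
    [65,-59,0,0,1],
    [98,-89,0,0,1],
    [131,-118,0,0,1],
    [163,-148,0,0,1],
  ],
)

```text
t: 1.75
eef_pos: [522.1, -8.0, 184.3]
tcp_rot: [3.141, -0.0, 0.336]
ft_force: [0.5, -0.9, -0.6]
opening: 1.002
grip_force: 0.0
```

Emit:
arm_command(
  targets=[
    [33,-30,0,8.2,1],
    [65,-59,0,16.4,1],
    [98,-89,0,24.6,1],
    [131,-118,0,32.8,1],
    [163,-148,0,40.6,1],
  ],
)

```text
t: 2.25
eef_pos: [627.1, 185.4, 184.1]
tcp_rot: [3.141, -0.0, -0.379]
ft_force: [0.5, -0.4, -0.6]
opening: 0.999
grip_force: 0.0
```

Emit:
arm_command(
  targets=[
    [0,0,0,0,0.6],
    [0,0,0,0,0.6],
  ],
)

```text
t: 2.45
eef_pos: [626.2, 184.3, 183.5]
tcp_rot: [3.141, 0.001, -0.37]
ft_force: [0.2, -0.7, 0.2]
opening: 0.887
grip_force: 0.0
```

Run:
```python
from h import *
w=cam("wrist"); s=env.state(); print(s["t"],s["eef_pos"],np.degrees(s["tcp_rot"]),s["opening"],s["joints"])
cv2.imwrite("pics/w1.png",w[0][:,:,::-1])
for n,C in(("w",w),("t",cam("top")),("s",cam("side"))):
    print(n,[np.round(proj(C,(628.3,184,z)),1).tolist() for z in(45,79,104)])
```

```text
2.5 [626.0143917  183.46286579 183.8046217 ] [ 1.79956256e+02  4.02441795e-02 -2.12505314e+01] 0.8423372958279177 [ 1.84019191e-01  5.31347802e-01  1.48644663e+00 -3.09073584e-04
  1.12479749e+00  2.12584045e+00]
w [[322.3, 182.9], [322.3, 189.4], [322.2, 195.2]]
t [[241.0, 203.9], [238.3, 203.5], [236.3, 203.3]]
s [[309.2, 257.8], [309.0, 248.9], [308.8, 242.1]]
```

View pics/w1.png

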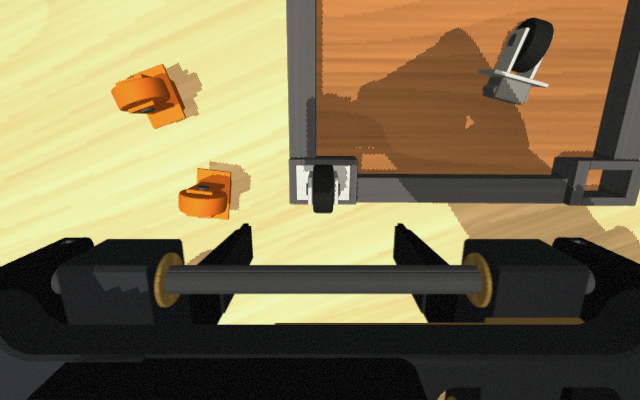

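The wrist view shows the wheel at (323,188), midway between the fingertips (248,228) and (397,228). The prediction for it was (322,189). I'll triangulate to confirm, then lower partway.

Emit:
arm_command(
  targets=[
    [2,-1,20,0,0.65],
    [2,-1,40,0,0.65],
    [2,-1,60,0,0.65],
    [2,-1,60,0,0.65],
  ],
)

```text
t: 3.0
eef_pos: [627.4, 182.5, 122.2]
tcp_rot: [3.139, 0.003, -0.374]
ft_force: [-0.1, -0.6, 0.1]
opening: 0.649
grip_force: 0.0
```

Run:
```python
from h import *
w=cam("wrist"); s=env.state(); print(s["t"],s["eef_pos"],np.degrees(s["tcp_rot"]),s["opening"],s["ft_force"])
t=cam("top");sd=cam("side")
cv2.imwrite("pics/w2.png",w[0][60:300,200:440,::-1].repeat(2,0).repeat(2,1))
print(tri([ray(t,238,203.2),ray(sd,309.8,248.2)]))
print(proj(w,(628.3,184,79)),proj(w,s["eef_pos"]))
```

```text
3.05 [628.21258548 182.81232718 123.84233854] [ 1.79940168e+02  8.33765665e-02 -2.14027619e+01] 0.6507791760541916 [0.23037669 0.8426318  0.80905111]
(array([627.56895995, 184.08635086,  81.77143934]), [np.float64(1.6285457805582948), np.float64(1.6285457805579067)])
(np.float64(320.650988590568), np.float64(207.49893439512644)) (np.float64(322.0280596325423), np.float64(225.07782716761133))
```

View pics/w2.png

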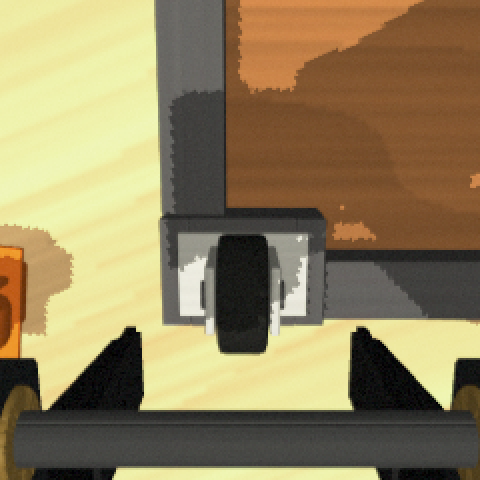

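Triangulation puts the wheel at (627.6,184.1,82), close to the expected height of 79. The crop shows it centred between the fingers with the yaw aligned. I'll lower to about z=66 and grip.

Emit:
arm_command(
  targets=[
    [0,-1,20,0,0.6],
    [0,-1,40,0,0.6],
    [0,-1,57,0,0.6],
    [0,-1,57,0,0.6],
  ],
)

```text
t: 3.55
eef_pos: [628.5, 184.5, 66.5]
tcp_rot: [3.141, 0.001, -0.373]
ft_force: [-0.1, -0.3, -0.8]
opening: 0.6
grip_force: 0.0
```

Emit:
arm_command(
  targets=[
    [0,0,0,0,0.2],
    [0,0,0,0,0.2],
    [0,0,0,0,0.2],
    [0,0,0,0,0.2],
    [0,0,0,0,0.2],
  ],
)

```text
t: 4.05
eef_pos: [629.2, 184.8, 67.6]
tcp_rot: [-3.141, -0.001, -0.373]
ft_force: [-1.4, -2.9, 1.6]
opening: 0.24
grip_force: 1.2
```

Emit:
arm_command(
  targets=[
    [0,0,0,0,0],
    [0,0,0,0,0],
    [0,0,0,0,0],
  ],
)

```text
t: 4.35
eef_pos: [629.2, 184.6, 67.5]
tcp_rot: [3.141, -0.0, -0.373]
ft_force: [-1.0, -2.6, 4.7]
opening: 0.202
grip_force: 30.0
```

Run:
```python
from h import *
w=cam("wrist"); s=env.state(); print(s["t"],s["eef_pos"],s["opening"],s["ft_force"],s["grip_force"])
sd=cam("side")
a=w[0][130:290,240:400,::-1].repeat(2,0).repeat(2,1); b=cv2.resize(sd[0][190:290,260:360,::-1],(320,320),interpolation=2)
cv2.imwrite("pics/w3.png",np.hstack([a,b]))
```

```text
4.4 [629.12675817 184.64947822  67.45465295] 0.20422290544523022 [-0.67932628 -3.83600338  4.22074371] 30.002896785736084
```

View pics/w3.png

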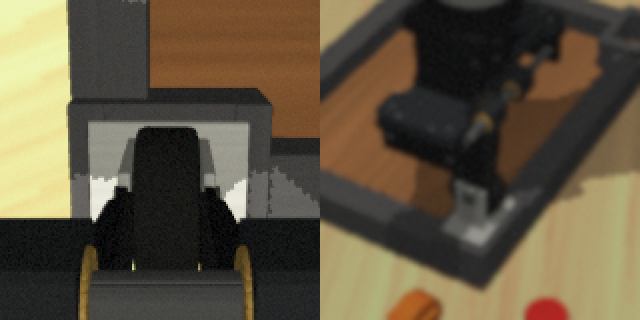

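The pads hold both cheeks at 30 N. Next, an outward arc: tool -y is outward and -z is up.

Emit:
arm_command(
  targets=[
    [0,-1,-0.5,0,0],
    [0,-2,-1,0,0],
    [0,-3,-1.5,0,0],
    [0,-4,-2,0,0],
    [0,-5,-3,0,0],
  ],
)

```text
t: 4.95
eef_pos: [629.5, 187.3, 68.5]
tcp_rot: [3.136, 0.003, -0.372]
ft_force: [-1.2, -15.2, -11.6]
opening: 0.203
grip_force: 30.2
```

Emit:
arm_command(
  targets=[
    [0,-1,-0.8,0,0],
    [0,-2,-1.6,0,0],
    [0,-3,-2.4,0,0],
    [0,-4,-3,0,0],
    [0,-5,-3.5,0,0],
  ],
)

```text
t: 5.45
eef_pos: [630.2, 190.4, 70.0]
tcp_rot: [3.133, 0.006, -0.372]
ft_force: [-0.3, -20.3, -14.9]
opening: 0.202
grip_force: 29.9
```

Run:
```python
from h import *
s=env.state(); print(s["t"],s["eef_pos"],np.degrees(s["tcp_rot"]),s["opening"],s["ft_force"],s["moment"],s["grip_force"])
w=cam("wrist"); sd=cam("side")
a=w[0][130:290,240:400,::-1].repeat(2,0).repeat(2,1); b=cv2.resize(sd[0][210:270,280:340,::-1],(320,320),interpolation=2)
cv2.imwrite("pics/w4.png",np.hstack([a,b]))
```

```text
5.45 [630.20157091 190.38260534  70.00883092] [179.49563273   0.32217152 -21.3387966 ] 0.2019601510612012 [ -0.26596769 -20.33317387 -14.85725436] [-3.90283408  0.18003632  0.04040406] 29.89107014145702
```

View pics/w4.png

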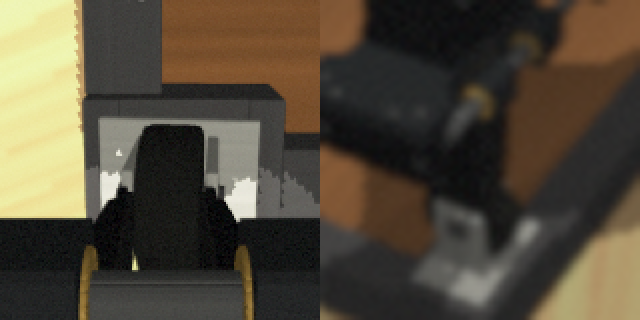

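It's leaning outwards: the wheel has moved left relative to the flange. I'll continue the arc.

Emit:
arm_command(
  targets=[
    [0,-1,-0.8,0,0],
    [0,-2,-1.6,0,0],
    [0,-3,-2.4,0,0],
    [0,-4,-3.2,0,0],
    [0,-5,-4,0,0],
  ],
)

```text
t: 6.05
eef_pos: [632.4, 197.4, 73.7]
tcp_rot: [3.136, 0.006, -0.373]
ft_force: [0.8, -3.2, -19.6]
opening: 0.209
grip_force: 30.1
```

Emit:
arm_command(
  targets=[
    [0,-1,-0.8,0,0],
    [0,-2,-1.6,0,0],
    [0,-3,-2.4,0,0],
    [0,-3,-2.4,0,0],
    [0,-3,-2.4,0,0],
  ],
)

```text
t: 6.55
eef_pos: [632.9, 200.4, 76.0]
tcp_rot: [3.136, 0.007, -0.373]
ft_force: [-0.5, -6.5, -24.7]
opening: 0.205
grip_force: 28.7
```

Run:
```python
from h import *
s=env.state(); print(s["t"],s["eef_pos"],np.degrees(s["tcp_rot"]),s["opening"],s["ft_force"],s["moment"],s["grip_force"])
w=cam("wrist"); 
cv2.imwrite("pics/w5.png",w[0][150:270,240:400,::-1].repeat(4,0).repeat(4,1))
```

```text
6.55 [632.87485209 200.39167352  76.03112007] [179.67630331   0.38694576 -21.35233496] 0.20516281469137085 [ -0.4803699   -6.53385612 -24.73540506] [-1.32992416  0.13956283  0.01323546] 28.707623854279518
```

View pics/w5.png

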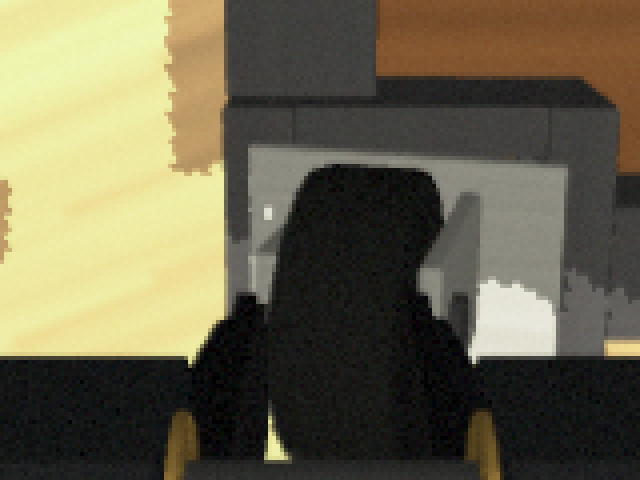

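Lateral force fell from 20 to 3 N, so the inner catch probably let go. The far flange corners are at px (302,186) outer and (382,191) inner; I'll work out the lean from them.

```bash
cat > lean.py <<'E'
from h import *
# flange far corners (outer, inner) in the wrist picture -> socket frame points on plane socket x=20
def lean(C,po,pi,S=np.array([628.3,184,45]),yaw=np.radians(-21.4)):
    A=R.from_euler("z",yaw).as_matrix()
    out=[]
    for p in(po,pi):
        o,d=ray(C,*p); o=A.T@(o-S); d=A.T@d; out.append(o+d*(20-o[0])/d[0])
    v=out[0]-out[1]; return np.round(out,1).tolist(),np.linalg.norm(v),np.degrees(np.arctan2(-v[2],v[1]))
E
python3 - <<'E'
from lean import *
w=cam("wrist"); print(lean(w,(302,186.2),(382,191.2)),env.state()["t"])
for u,v in((302,186.2),(382,191.2)):print(plane(w,u,v,49))
E
```

```text
([[20.0, 32.7, 3.3], [20.0, -25.3, 20.3]], np.float64(60.541178650617425), np.float64(16.3940651663092)) 6.65
[659.00208324 207.08639052  49.        ]
[632.84445958 151.39271144  49.        ]
```

The lean is 16° outwards: flange length checks at 60.5 mm and the inner edge is up 17 mm, so the inner rib is past its catch. Now I swing it inwards, keeping the upward preload.

Emit:
arm_command(
  targets=[
    [0,2,0,0,0],
    [0,4,0,0,0],
    [0,6,0,0,0],
    [0,8,0,0,0],
    [0,10,0,0,0],
  ],
)

```text
t: 7.15
eef_pos: [633.1, 192.7, 82.0]
tcp_rot: [-3.139, -0.003, -0.373]
ft_force: [0.1, 0.8, -1.5]
opening: 0.203
grip_force: 29.3
```

Emit:
arm_command(
  targets=[
    [0,2,0,0,0],
    [0,4,0,0,0],
    [0,6,-0.5,0,0],
    [0,8,-1,0,0],
    [0,10,-1.5,0,0],
  ],
)

```text
t: 7.65
eef_pos: [631.2, 185.1, 85.2]
tcp_rot: [-3.135, -0.007, -0.373]
ft_force: [2.6, 10.5, 14.6]
opening: 0.203
grip_force: 29.1
```

Run:
```python
from h import *
s=env.state(); print(s["t"],s["eef_pos"],np.degrees(s["tcp_rot"]),s["opening"],s["ft_force"],s["moment"],s["grip_force"])
w=cam("wrist"); 
cv2.imwrite("pics/w6.png",w[0][150:270,240:400,::-1].repeat(4,0).repeat(4,1))
```

```text
7.65 [631.2387485  185.06513051  85.16192333] [-179.59870574   -0.39403933  -21.38288239] 0.20320473068689096 [ 2.55812339 10.46937841 14.63283083] [ 2.48664735 -0.64653068 -0.02159979] 29.050318258814514
```

View pics/w6.png

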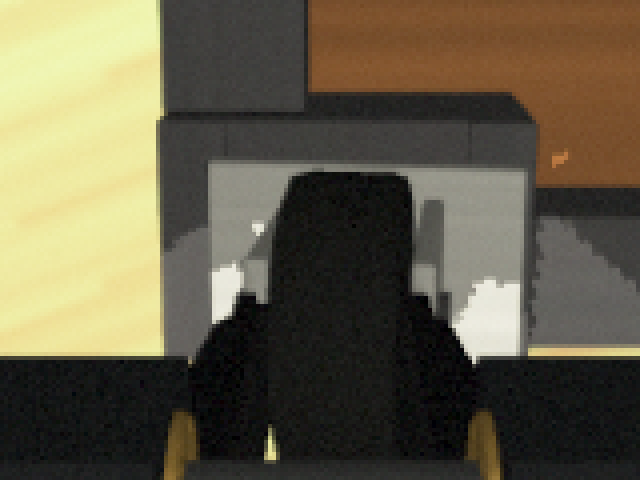

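Run:
```python
from lean import *
w=cam("wrist"); print(lean(w,(292,190),(371.8,191.8)))
```

```text
([[20.0, 26.2, 6.3], [20.0, -35.9, 12.6]], np.float64(62.461293577751825), np.float64(5.856500266853584))
```

The castor is still 6° out and the tool is now pressing down by 15 N, because I gave too little rise. I'll unload upwards first.

Emit:
arm_command(
  targets=[
    [0,-1,-1.5,0,0],
    [0,-2,-3,0,0],
    [0,-2,-4.5,0,0],
    [0,-2,-6,0,0],
    [0,-2,-6,0,0],
  ],
)

```text
t: 8.25
eef_pos: [629.1, 184.8, 87.6]
tcp_rot: [3.142, 0.0, -0.373]
ft_force: [0.6, 1.8, -0.8]
opening: 0.203
grip_force: 29.4
```

```bash
cat > look.py <<'E'
import sys
from lean import *
s=env.state(); print(s["t"],s["eef_pos"].round(1),s["opening"].round(3),s["ft_force"].round(1),s["grip_force"].round(1))
w=cam("wrist"); im=w[0].astype(float); hsv=cv2.cvtColor(w[0],cv2.COLOR_RGB2HSV)
# bright flange, far strip: for columns near each end find its far edge; for rows find its ends
g=hsv[...,2]; m=((hsv[...,1]<45)&(g>100)).astype(np.uint8)
n,l,st,_=cv2.connectedComponentsWithStats(m)
ks=[k for k in range(1,n) if st[k,4]>40 and 270<st[k,0]+st[k,2]/2<400 and st[k,1]<230]
M=np.isin(l,ks); ys,xs=np.nonzero(M); 
top={u:np.nonzero(M[:,u])[0].min() for u in np.unique(xs)}
u0,u1=min(top),max(top); print(u0,u1)
# far edge: line through the tops; ends: outermost columns with that top
U=np.array([u for u in top if u0+1<u<u1-1]);V=np.array([top[u] for u in U]); p=np.polyfit(U,V,1); k=abs(np.polyval(p,U)-V)<3
p=np.polyfit(U[k],V[k],1); po=(U[k].min()-2,np.polyval(p,U[k].min()-2)-.5); pi=(U[k].max()+3,np.polyval(p,U[k].max()+3)-.5)
print(np.round(po,1),np.round(pi,1),lean(w,po,pi))
E
python3 look.py
```

```text
Traceback (most recent call last):
  File "look.py", line 3, in <module>
    s=env.state(); print(s["t"],s["eef_pos"].round(1),s["opening"].round(3),s["ft_force"].round(1),s["grip_force"].round(1))
                                                      ^^^^^^^^^^^^^^^^^^
AttributeError: 'float' object has no attribute 'round'
```

```bash
sed -i 's/s\["opening"\].round(3)/round(s["opening"],3)/;s/s\["grip_force"\].round(1)/round(s["grip_force"],1)/' look.py; python3 look.py
```

```text
8.25 [629.1 184.8  87.6] 0.203 [ 0.6  1.8 -0.8] 29.4
274 399
[359.  190.5] [365.  190.5] ([[20.0, -26.3, 19.7], [20.0, -30.8, 19.7]], np.float64(4.520933238216942), np.float64(0.20040772837376164))
```

Run:
```python
from h import *
w=cam("wrist"); h=cv2.cvtColor(w[0],cv2.COLOR_RGB2HSV); v=cv2.blur(h[...,2],(3,1))
print("cols",list(range(280,386,3)))
for r in range(182,206,2): print(r,v[r,280:386:3].tolist())
```

```text
cols [280, 283, 286, 289, 292, 295, 298, 301, 304, 307, 310, 313, 316, 319, 322, 325, 328, 331, 334, 337, 340, 343, 346, 349, 352, 355, 358, 361, 364, 367, 370, 373, 376, 379, 382, 385]
182 [65, 62, 63, 63, 66, 63, 64, 64, 62, 62, 64, 65, 63, 65, 65, 64, 66, 65, 63, 65, 66, 66, 67, 66, 65, 62, 66, 66, 65, 68, 68, 111, 119, 120, 118, 120]
184 [63, 61, 61, 64, 63, 61, 63, 65, 64, 63, 64, 63, 62, 63, 64, 66, 64, 64, 64, 65, 66, 67, 65, 67, 64, 61, 64, 63, 62, 67, 70, 117, 122, 135, 120, 119]
186 [63, 60, 61, 66, 64, 61, 65, 63, 63, 63, 64, 64, 65, 65, 66, 63, 65, 64, 63, 63, 64, 66, 68, 66, 64, 62, 65, 64, 66, 68, 70, 119, 120, 164, 119, 121]
188 [64, 61, 61, 65, 69, 73, 73, 71, 70, 70, 67, 66, 67, 66, 66, 70, 69, 70, 74, 73, 73, 73, 73, 72, 65, 61, 66, 63, 65, 68, 67, 119, 120, 121, 120, 119]
190 [65, 64, 64, 62, 112, 138, 137, 137, 138, 136, 133, 131, 131, 124, 119, 116, 109, 105, 102, 99, 101, 100, 100, 102, 87, 80, 78, 77, 72, 74, 73, 118, 121, 121, 120, 121]
192 [64, 63, 62, 61, 112, 148, 148, 148, 146, 147, 148, 142, 95, 44, 42, 60, 74, 80, 102, 103, 135, 152, 150, 149, 147, 146, 
[... 336 characters left out ...]
 149, 148, 148, 149, 146, 42, 37, 37, 36, 36]
198 [65, 64, 62, 65, 104, 144, 145, 147, 145, 146, 116, 23, 18, 19, 19, 20, 17, 23, 18, 16, 15, 89, 143, 140, 150, 150, 150, 149, 151, 150, 139, 39, 34, 38, 38, 35]
200 [64, 62, 63, 63, 102, 144, 143, 143, 142, 142, 84, 18, 20, 21, 22, 21, 22, 21, 19, 22, 19, 76, 106, 86, 141, 149, 148, 149, 150, 148, 137, 42, 52, 43, 41, 38]
202 [68, 62, 62, 64, 102, 147, 147, 149, 149, 147, 46, 20, 20, 20, 22, 18, 19, 19, 21, 19, 23, 69, 97, 85, 141, 148, 147, 147, 147, 147, 134, 65, 87, 100, 65, 64]
204 [65, 63, 76, 78, 105, 144, 145, 145, 145, 119, 34, 26, 22, 22, 24, 21, 19, 20, 21, 22, 22, 68, 90, 86, 145, 152, 153, 154, 152, 152, 136, 77, 101, 102, 85, 66]
```

```bash
cat > look.py <<'E'
from lean import *
s=env.state(); print(s["t"],s["eef_pos"].round(1),round(s["opening"],3),s["ft_force"].round(1),s["moment"].round(2))
w=cam("wrist"); h=cv2.cvtColor(w[0],cv2.COLOR_RGB2HSV); v=h[...,2].astype(float); M=(v>108)&(h[...,1]<70)
M=cv2.morphologyEx(M.astype(np.uint8),cv2.MORPH_OPEN,np.ones((3,3)))
M[:170]=0;M[225:]=0;M[:,:265]=0;M[:,410:]=0
n,l,st,c=cv2.connectedComponentsWithStats(M)
k=sorted([i for i in range(1,n) if st[i,4]>40],key=lambda i:-st[i,4])[:4]; k.sort(key=lambda i:st[i,0])
print(st[k].tolist())
M=np.isin(l,k); top={u:np.nonzero(M[:,u])[0].min() for u in np.nonzero(M.any(0))[0]}
u0,u1=min(top),max(top)
fit=lambda a,b,u:np.polyval(np.polyfit(range(a,b),[top[x] for x in range(a,b)],1),u)
po=(u0-.5,fit(u0+1,u0+12,u0)-.5); pi=(u1+.5,fit(u1-12,u1,u1)-.5)
print(np.round(po,1),np.round(pi,1),lean(w,po,pi))
E
python3 look.py
```

```text
8.35 [629.1 184.8  87.5] 0.202 [ 1.4  1.7 -1.2] [ 0.47 -0.13  0.03]
[[292, 189, 24, 36, 537], [342, 191, 30, 34, 745]]
[291.5 188.6] [371.5 191.9] ([[20.0, 25.4, 12.6], [20.0, -34.9, 24.1]], np.float64(61.38184478134863), np.float64(10.79333299292536))
```

The flange looks as wide as at the start although the camera is 20 mm higher, so the castor has risen with the tool by about 15–18 mm, still leaning about 7° outwards and under no load. I'll lower a little and move inwards, so the plug meets the inner wall and leans inwards while still in the pocket.

Emit:
arm_command(
  targets=[
    [0,1,1,0,0],
    [0,2,2,0,0],
    [0,4,3,0,0],
    [0,6,3,0,0],
    [0,6,3,0,0],
  ],
)

```text
t: 8.9
eef_pos: [628.2, 180.2, 86.3]
tcp_rot: [-3.138, -0.003, -0.373]
ft_force: [2.3, 7.8, 9.3]
opening: 0.201
grip_force: 29.5
```

```bash
python3 look.py
```

```text
8.9 [628.2 180.2  86.3] 0.201 [2.3 7.8 9.3] [ 1.95 -0.38  0.02]
[[288, 191, 24, 34, 604], [339, 191, 29, 34, 745]]
[287.5 190.5] [367.5 191.5] ([[20.0, 23.7, 14.2], [20.0, -37.3, 17.8]], np.float64(61.03131364625016), np.float64(3.3254458543248875))
```

Emit:
arm_command(
  targets=[
    [0,2,0,0,0],
    [0,4,0,0,0],
    [0,6,0,0,0],
    [0,8,0,0,0],
    [0,8,0,0,0],
  ],
)

```text
t: 9.45
eef_pos: [625.6, 172.9, 86.8]
tcp_rot: [-3.138, -0.004, -0.373]
ft_force: [1.8, 7.1, 12.3]
opening: 0.206
grip_force: 30.5
```

```bash
python3 look.py
```

```text
9.45 [625.6 172.9  86.8] 0.206 [ 1.8  7.1 12.3] [ 1.86 -0.46 -0.03]
[[280, 192, 27, 33, 708], [336, 192, 24, 33, 602]]
[279.5 191.5] [359.5 191.5] ([[20.0, 21.8, 16.7], [20.0, -39.2, 16.7]], np.float64(60.96623393626316), np.float64(0.024869936400000098))
```

Emit:
arm_command(
  targets=[
    [0,2,0,0,0],
    [0,4,0,0,0],
    [0,6,0,0,0],
    [0,8,0,0,0],
    [0,8,0,0,0],
  ],
)

```text
t: 10.0
eef_pos: [623.5, 165.9, 87.8]
tcp_rot: [-3.136, -0.006, -0.373]
ft_force: [0.9, 8.9, 20.5]
opening: 0.203
grip_force: 32.3
```

```bash
python3 look.py
```

```text
10.0 [623.5 165.9  87.8] 0.203 [ 0.9  8.9 20.5] [ 2.43 -0.43 -0.05]
[[273, 193, 30, 32, 732], [332, 191, 20, 34, 471]]
[272.5 192.5] [351.5 190.1] ([[20.0, 19.7, 18.7], [20.0, -41.0, 10.2]], np.float64(61.35138673118996), np.float64(-7.978649231762565))
```

Emit:
arm_command(
  targets=[
    [0,1,-0.5,0,0],
    [0,2,-1,0,0],
    [0,4,-1,0,0],
    [0,4,-1,0,0],
    [0,4,-1,0,0],
  ],
)

```text
t: 10.55
eef_pos: [621.9, 161.9, 88.6]
tcp_rot: [-3.137, -0.006, -0.373]
ft_force: [1.9, 8.4, 17.3]
opening: 0.208
grip_force: 33.2
```

```bash
python3 look.py
python3 - <<'E'
from h import *
w=cam("wrist"); sd=cam("side")
a=w[0][140:260,240:400,::-1].repeat(3,0).repeat(3,1); b=cv2.resize(sd[0][215:275,285:345,::-1],(300,360),interpolation=2)
cv2.imwrite("pics/w7.png",np.hstack([a,cv2.convertScaleAbs(b,alpha=1.6)]))
E
```

```text
10.55 [621.9 161.9  88.6] 0.208 [ 1.9  8.4 17.3] [ 2.17 -0.4   0.06]
[[268, 193, 33, 32, 777], [296, 217, 6, 8, 42], [329, 191, 19, 34, 397]]
[267.5 193.9] [347.5 190.5] ([[20.0, 18.4, 24.3], [20.0, -42.0, 12.7]], np.float64(61.5200731016809), np.float64(-10.86373907944026))
```

View pics/w7.png

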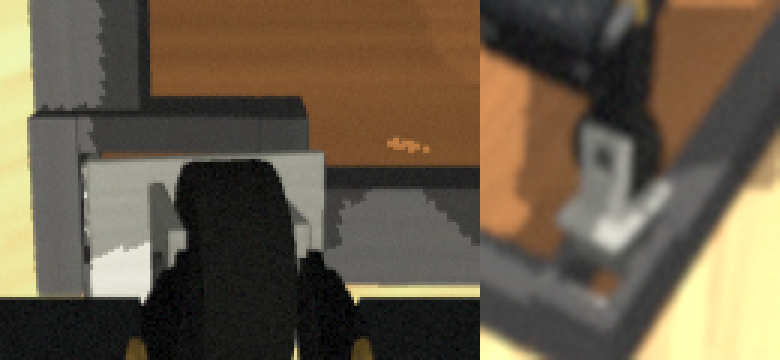

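Run:
```python
from h import *
C=cam("side"); S=np.array([628.3,184,45]); A=R.from_euler("z",-21.4,degrees=True).as_matrix()
for n,p in(("now",(310,240.8)),("start",(306.8,251.4))):
    o,d=ray(C,*p); o=A.T@(o-S); d=A.T@d
    for y in((-9,-6,-3) if n=="now" else (17,)): print(n,(o+d*(y-o[1])/d[1]).round(1))
```

```text
now [ 1.6 -9.  55.7]
now [-0.2 -6.  58.9]
now [-2. -3. 62.]
start [-3.5 17.  40.4]
```

Run:
```python
from lean import *
w=list(cam("wrist")); c=env.read_camera("wrist"); print(c.get("cx"),c.get("cy"))
def at(pos,rot,po,pi):
    W=np.eye(4);W[:3,:3]=R.from_euler("xyz",rot).as_matrix();W[:3,3]=pos;w[1]=W@c["hand_eye"];return lean(w,po,pi)
print(at([629.13,184.65,67.45],[3.1415,0,-.373],(283.7,190.7),(364.3,190.7)))
print(at([632.9,200.4,76.0],[3.136,.007,-.373],(302,186.2),(382,191.2)))
```

```text
322.60901933706475 199.26420834665325
([[20.0, 30.4, -0.5], [20.0, -30.3, -0.2]], np.float64(60.73488800642263), np.float64(0.2167367787940783))
([[20.0, 32.8, 3.0], [20.0, -25.3, 20.2]], np.float64(60.592287333933335), np.float64(16.464454051794387))
```

The picture (side crop) shows the castor leaning clearly inwards, about 11°, with the plug still dipping into the pocket. To make sure the inward lean counts well below the rim, I'll back out a bit, settle lower, and lean in again.

Emit:
arm_command(
  targets=[
    [0,-2,0,0,0],
    [0,-4,0,0,0],
    [0,-6,1,0,0],
    [0,-8,2,0,0],
    [0,-8,2,0,0],
  ],
)

```text
t: 11.35
eef_pos: [624.7, 168.5, 87.4]
tcp_rot: [-3.138, -0.006, -0.372]
ft_force: [-1.4, 2.2, 26.1]
opening: 0.207
grip_force: 30.2
```

```bash
python3 look.py
```

```text
11.35 [624.7 168.5  87.4] 0.207 [-1.4  2.2 26.1] [ 0.37  0.31 -0.01]
[[276, 193, 29, 32, 703], [333, 192, 22, 33, 520]]
[275.5 192.5] [354.5 191.5] ([[20.0, 20.5, 17.3], [20.0, -40.1, 13.7]], np.float64(60.728176974458215), np.float64(-3.409203316292465))
```

It rests firmly on the inner rib at 26 N with its origin about 6 mm below the rim. I'll lean it in once more at this height, then lift.

Emit:
arm_command(
  targets=[
    [0,2,0,0,0],
    [0,4,0,0,0],
    [0,6,0,0,0],
    [0,8,0,0,0],
    [0,8,0,0,0],
  ],
)

```text
t: 11.9
eef_pos: [622.5, 162.1, 87.6]
tcp_rot: [-3.135, -0.007, -0.373]
ft_force: [1.0, 9.5, 24.9]
opening: 0.207
grip_force: 33.5
```

```bash
python3 look.py
```

```text
11.9 [622.5 162.1  87.6] 0.207 [ 1.   9.5 24.9] [ 2.33 -0.39  0.05]
[[268, 193, 33, 32, 763], [330, 192, 19, 33, 381]]
[267.5 193.9] [348.5 191.5] ([[20.0, 19.3, 20.9], [20.0, -42.3, 12.7]], np.float64(62.14076090466382), np.float64(-7.634519962559431))
```

The inward lean is about 8–11° with the plug still in the pocket. I'll bring it back towards upright and lift it out.

Emit:
arm_command(
  targets=[
    [0,-2,0,0,0],
    [0,-4,-1,0,0],
    [0,-6,-2,0,0],
    [0,-8,-4,0,0],
    [0,-9,-6,0,0],
  ],
)

```text
t: 12.45
eef_pos: [622.6, 168.7, 89.4]
tcp_rot: [3.141, 0.0, -0.373]
ft_force: [0.5, -1.4, -2.3]
opening: 0.207
grip_force: 29.5
```

Emit:
arm_command(
  targets=[
    [0,-1,-4,0,0],
    [0,-2,-8,0,0],
    [0,-3,-12,0,0],
    [0,-4,-16,0,0],
    [0,-5,-20,0,0],
  ],
)

```text
t: 12.95
eef_pos: [624.7, 173.7, 109.9]
tcp_rot: [3.141, 0.0, -0.373]
ft_force: [-0.1, -0.3, -2.0]
opening: 0.21
grip_force: 29.6
```

```bash
python3 look.py
```

```text
12.95 [624.7 173.7 109.9] 0.21 [-0.1 -0.3 -2. ] [ 0.01  0.06 -0.01]
[[272, 187, 31, 38, 782], [332, 191, 20, 34, 454]]
[271.5 192.9] [351.5 190.1] ([[20.0, 26.5, 49.8], [20.0, -32.6, 40.9]], np.float64(59.81278965205763), np.float64(-8.518572631861108))
```

It's free: the load is just its weight. But it hangs 8–15° inwards in the pads, which is too near the 15° limit. I'll dip the plug's tip back just below the rim and push outwards against the outer wall to straighten it.

Emit:
arm_command(
  targets=[
    [0,0,5,0,0],
    [0,0,10,0,0],
    [0,0,15,0,0],
    [0,0,20,0,0],
    [0,0,21,0,0],
  ],
)

```text
t: 13.5
eef_pos: [624.8, 173.6, 88.0]
tcp_rot: [3.141, 0.0, -0.373]
ft_force: [1.0, -0.0, -1.4]
opening: 0.203
grip_force: 29.6
```

Emit:
arm_command(
  targets=[
    [0,-2,0,0,0],
    [0,-4,0,0,0],
    [0,-6,0,0,0],
    [0,-8,0,0,0],
    [0,-8,0,0,0],
  ],
)

```text
t: 14.0
eef_pos: [627.7, 181.4, 88.6]
tcp_rot: [-3.141, -0.0, -0.373]
ft_force: [0.9, -0.9, -2.6]
opening: 0.206
grip_force: 29.6
```

```bash
python3 look.py
```

```text
14.0 [627.7 181.4  88.6] 0.206 [ 0.9 -0.9 -2.6] [-0.04 -0.14 -0.  ]
[[272, 192, 31, 33, 757], [329, 191, 23, 34, 468]]
[271.5 192.5] [351.5 190.5] ([[20.0, 35.0, 27.3], [20.0, -24.2, 20.7]], np.float64(59.60219041881606), np.float64(-6.29474833200915))
```

Emit:
arm_command(
  targets=[
    [0,2,2,0,0],
    [0,2,4,0,0],
    [0,2,6,0,0],
    [0,2,6,0,0],
  ],
)

```text
t: 14.45
eef_pos: [627.1, 179.0, 83.1]
tcp_rot: [3.142, -0.001, -0.373]
ft_force: [-0.3, -1.6, 3.7]
opening: 0.204
grip_force: 29.8
```

Emit:
arm_command(
  targets=[
    [0,-2,0,0,0],
    [0,-4,0,0,0],
    [0,-6,0,0,0],
    [0,-8,0,0,0],
    [0,-10,0,0,0],
  ],
)

```text
t: 14.95
eef_pos: [631.0, 187.5, 84.5]
tcp_rot: [3.141, -0.002, -0.373]
ft_force: [-4.3, -5.9, 15.1]
opening: 0.204
grip_force: 29.9
```

```bash
python3 look.py
```

```text
14.95 [631.  187.5  84.5] 0.204 [-4.3 -5.9 15.1] [-1.43  0.82  0.  ]
[[280, 193, 28, 32, 684], [335, 192, 26, 33, 625]]
[279.5 192.5] [360.5 191.5] ([[20.0, 36.5, 19.7], [20.0, -24.2, 16.5]], np.float64(60.795533897305184), np.float64(-2.9747579919295206))
```

Emit:
arm_command(
  targets=[
    [0,-1,0,0,0],
    [0,-2,0,0,0],
    [0,-3,0,0,0],
    [0,-5,0,0,0],
    [0,-5,0,0,0],
  ],
)

```text
t: 15.5
eef_pos: [632.9, 192.2, 84.8]
tcp_rot: [3.141, -0.002, -0.372]
ft_force: [-4.5, -9.0, 19.0]
opening: 0.207
grip_force: 30.5
```

```bash
python3 look.py
```

```text
15.5 [632.9 192.2  84.8] 0.207 [-4.5 -9.  19. ] [-1.81  0.97 -0.01]
[[285, 192, 25, 33, 606], [339, 193, 27, 32, 684]]
[284.5 191.3] [365.5 192.5] ([[20.0, 38.4, 15.8], [20.0, -22.5, 19.9]], np.float64(60.99747061345266), np.float64(3.8440257357184557))
```

Upright now. I'll lift straight out and centre it.

Emit:
arm_command(
  targets=[
    [0,2,-2,0,0],
    [0,3,-6,0,0],
    [0,3,-12,0,0],
    [0,3,-18,0,0],
    [0,3,-24,0,0],
  ],
)

```text
t: 16.05
eef_pos: [631.2, 190.6, 107.0]
tcp_rot: [3.141, 0.0, -0.373]
ft_force: [-0.7, -0.2, -2.6]
opening: 0.206
grip_force: 30.0
```

Emit:
arm_command(
  targets=[
    [0,2,-4,0,0],
    [0,4,-8,0,0],
    [0,5,-12,0,0],
    [0,5,-14,0,0],
    [0,5,-14,0,0],
  ],
)

```text
t: 16.55
eef_pos: [629.6, 185.7, 120.9]
tcp_rot: [-3.141, -0.0, -0.373]
ft_force: [-0.3, 0.8, -2.1]
opening: 0.207
grip_force: 30.0
```

```bash
python3 look.py
python3 - <<'E'
from h import *
w=cam("wrist");h=cv2.cvtColor(w[0],cv2.COLOR_RGB2HSV); v=cv2.blur(h[...,2],(3,1))
for r in range(184,200,2): print(r,v[r,276:376:4].tolist())
E
```

```text
16.55 [629.6 185.7 120.9] 0.207 [-0.3  0.8 -2.1] [ 0.07  0.03 -0.01]
[[284, 192, 25, 33, 623], [300, 185, 7, 7, 49], [336, 192, 29, 33, 686], [346, 185, 6, 7, 42]]
[283.5 191.3] [364.5 192.5] ([[20.0, 31.4, 55.0], [20.0, -28.6, 59.1]], np.float64(60.15211648783124), np.float64(3.878947998557031))
184 [238, 240, 154, 63, 63, 65, 87, 107, 118, 118, 169, 118, 119, 120, 119, 119, 118, 103, 103, 67, 65, 64, 69, 109, 120]
186 [240, 239, 151, 62, 61, 66, 127, 183, 122, 121, 173, 122, 123, 122, 123, 122, 124, 109, 144, 86, 66, 64, 66, 51, 55]
188 [240, 240, 148, 63, 63, 65, 181, 202, 127, 126, 177, 127, 127, 129, 126, 126, 128, 113, 145, 86, 65, 65, 67, 35, 36]
190 [239, 240, 167, 63, 65, 71, 148, 205, 129, 129, 161, 144, 134, 128, 126, 128, 136, 122, 147, 88, 65, 66, 68, 38, 34]
192 [239, 239, 175, 111, 108, 105, 105, 105, 101, 101, 102, 101, 99, 99, 118, 112, 112, 102, 104, 97, 92, 92, 82, 57, 61]
194 [239, 239, 187, 150, 152, 152, 153, 154, 151, 89, 45, 47, 45, 43, 47, 128, 160, 160, 162, 161, 161, 163, 131, 66, 65]
196 [239, 239, 186, 151, 152, 151, 152, 153, 123, 16, 17, 20, 11, 19, 21, 14, 158, 162, 161, 159, 162, 162, 131, 65, 88]
198 [238, 239, 185, 151, 150, 151, 151, 153, 81, 16, 19, 19, 20, 17, 16, 21, 150, 157, 157, 159, 159, 160, 127, 64, 76]
```

The castor is upright (under 4°), about 33 mm above the rim and centred. Only its weight is on the wrist, and the empty pocket shows behind it. Handing in.

```bash
python3 -c "
from cell import env
print(env.job_done())"
```

```text
the job is handed in; nothing more can be done
None
```

The castor is out and the job is handed in: it is held upright about 33 mm straight above its socket, after about 16° of outward lean and 8–11° inward. No verdict came back, and the least certain figure is its depth during the inward lean, which I measured at about 5 mm below the rim, give or take 3 mm, against the 2 mm required.

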